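Change over from OFF to mains on the corridor changeover box

ROBOT

A 7-joint arm with a two-finger parallel gripper is mounted at the origin on the work surface. World frame = base frame: x ahead of the robot, y to its left, z up, the work surface at z = 0. Lengths are in m, angles in rad, forces in N, time in s.
With the tool pointing down it reaches from about 0.425 to 0.925 m from the base axis. Payload 6.8 kg.
Tool frame: the origin (TCP) lies at the very end of the fingers, on their centre line; the grasp point (between the pads) lies 19 mm behind it (r.grip_point_offset is the distance from the TCP to the grasp point, in m); z points along the fingers, y is the line along which they close (so a half turn about z gives the same grasp; the last joint's range is limited). The gripper opens to 85 mm and grips with 20 to 120 N. Pads are 22 mm wide; open, the fingers measure 114 mm over their backs; the gripper's body (76 mm by 85 mm) begins 54 mm behind the grasp point. The pads swing forward as they close: fully open they stand 13 mm farther back than shut.
Start: joints at [-1.345, 0.477, 0.022, 1.555, -0.011, 1.109, -0.083], TCP at [0.221, 0.638, 0.231] pointing down, gripper open.
Joint ranges: [-2.96, 2.96], [-0.34, 2.1], [-1.41, 1.46], [0.24, 2.44], [-1.37, 4.51], [0.17, 1.92], [-2.96, 2.96]. Speed limits (rad/s): [2.39, 2.39, 3.14, 3.14, 3.14, 3.14, 3.14].

INTERFACE

Orientations are given as a rotation vector (axis times angle).
In Python, from bench import status, eyes, r gives the robot as it stands.
- The arm moves only by the shell command python3 -m crank 'ROWS' [OPENING] [FORCE]. ROWS is JSON, a list of rows, each a list of 6 numbers: the shift along the tool's x, y, z normalised to -1 to 1, where 1 is 0.02 m, then the turn, a rotation vector about the tool's x, y, z normalised to -1 to 1, where 1 is 45 degrees. A call has 1 to 12 rows; each row shifts and turns the commanded pose from where the row before left it, along the tool's axes as they then stand; what a row does not reach is not made up. A row lasts 1/10 s, in which the tool goes at most 50 mm and 8.59 degrees, less where a joint would pass 70% of its speed; a pose out of reach is approached as far as the arm can. A call with a number of a shift or a turn outside -1 to 1 is refused whole. A call with a gripper value outside its range is refused whole. OPENING is the opening, from 0 (shut) to 1 (fully open), set as the call begins (- or left out, the last holds). The fingers move at their own pace and stop on an object; FORCE is the grip in N (left out, the last holds). Time passes only in rows, so rows that do not move let the fingers close. It gives the time, the measured TCP pose, the force, the opening and the grip force at its end, in the units of the state.
- status.get_obs(): the state, without advancing time (a new reading comes with each control period).
- eyes.grab_frame(name): name is "side" or "top"; returns a dict with "image" (420x560x3 uint8, red, green, blue), "depth" (420x560 float32, m along the optical axis (not along the pixel's ray), 0 where there is no reading), "fovy" (degrees; the focal length in pixels is half the picture's height over the tangent of half this angle, whatever the lens; pixels are square), "cx", "cy" (the principal point, pixels), "world_to_cam" (4x4, takes a point from world to camera coordinates). Camera axes: x right, y up, looking along -z (the intrinsics and any distortion apply to the point x, -y, -z); pixel columns grow to the right and rows downward; lengths in m; the calibration is good to about 2 mm. A picture is of the moment at which its call begins.
- r.hand_in(): hands the job in; it is judged then, once.
The state is a dict: "clock": time; "joints": joint angles; "qvel": joint speeds; "tau": joint torques, N m; "tcp_pos": TCP position; "orientation": TCP orientation; "contact_force": force on the tool from outside, world axes, zero at the start; "moment": the same for the moment, N m; "grip_width": finger opening in m; "gripper_force": force on a finger pad.
Only numpy, scipy, OpenCV 4.12 (cv2) and the standard library are available. Lean on these libraries where they do the work, as an engineer would, in place of code of your own. Each camera call takes 0.05 s, during which the arm holds its last target. There are 200 camera calls.

TASK

Mains is back: lift the orange lock clip off the green-lens side of the selector track and lay it down in the aluminium tray, leaving the other clip in place. Then slide the black selector grip towards the green lens, fully home against its stop, and only then press the blue reset button all the way down and let go. Don't drop the clip, and don't disturb the lantern, the tester pen or the dish.

Things in the scene. Friction and masses are not known exactly. Their poses are not given: they have to be found in the camera images.
- box: Grey changeover box fixed, white face up; 190 mm along its x, 280 mm along its y, face 60 mm above the origin. Origin: underside centre. The selector track runs along the box's y at box x = -25 mm. At each end a steel stop (8 mm thick, 12 mm high, inner face at y = +-86.5 mm), a lens beyond. Beside each clip foot stand small ribs 8 mm high (21 to 31 mm either side of the track line) that stop it sliding; clips lift straight up.
- selector (a joint): Position of the selector grip along the box's y in m: 0 in the middle (off), +0.07 at the stop at the box's +y end, -0.07 at the stop at the -y end. Starts within 8 mm of the middle. Stays where it is left; about 3 N of friction. A clip that is still on its side blocks it.
- selector_top (a point): Centre of the top of the black selector grip, a block 30 x 30 mm and 44 mm high, sides parallel to the box's x and y; top 48 mm above the box face, with a white line across it.
- green_lens: Green lens, diameter 30 mm, 16 mm high, fixed on the box face beyond one end of the track (box y = +114 or -114 mm, either is possible). Origin: centre of its underside. Marks the mains end.
- red_lens: Red lens, same size, beyond the other end of the track. Marks the generator end.
- clip_a: Loose orange lock clip at the box's +y side of the grip (box y = +46 mm), 60 g or so. Foot plate 64 mm (its x, across the track) x 24 mm x 10 mm high, with an upright grip tab 36 mm (x) x 16 mm (y) rising from it to 48 mm above its underside. Origin: centre of the underside; starts with axes parallel to the box's, standing on the face.
- clip_b: Identical orange lock clip at the box's -y side of the grip (box y = -46 mm).
- tray: Loose open aluminium tray, 190 mm (its x) x 140 mm (y), walls 4 mm thick and 30 mm high, floor 4 mm thick, about 0.5 kg. Origin: centre of its underside.
- reset_top (a point): Centre of the top of the round blue reset button (diameter 40 mm) on the box face at box x = +55 mm, y = -20 mm; its top stands 22 mm above the box face when released. Pressed straight down.
- reset (a joint): Depth of the blue button in m: 0 released, 0.006 fully down; spring, about 5 N when fully down; returns by itself.
- lantern: Bystander: upright blue lantern, diameter 92 mm, 175 mm high with its wire handle. Origin: centre of its underside.
- tester: Bystander: yellow voltage tester pen lying flat, about 147 mm long along its x (-62 to +85 mm), 22 mm high. Origin: under its handle.
- dish: Bystander: small white ceramic dish, diameter 90 mm, 28 mm high. Origin: centre of its underside.
Mind the look-alikes: they are no part of the job. What is shaped like the clip_b but pink or yellow is not meant.

How it is judged:
On the way, in this order (a step that is already met when the one before it is completed fails the run):
1. the clip from the green side lies in the tray, released (((y of green_lens in the frame of box above 0 m and (x of clip_a in the frame of tray between -0.08 and 0.08 m and y of clip_a in the frame of tray between -0.056 and 0.056 m and z of clip_a in the frame of tray between 0 and 0.04 m and linear speed of clip_a below 0.03 m/s and contact force between clip_a and the fingers below 0.1 N and contact force between clip_a and tray above 0.05 N)) or (y of green_lens in the frame of box below 0 m and (x of clip_b in the frame of tray between -0.08 and 0.08 m and y of clip_b in the frame of tray between -0.056 and 0.056 m and z of clip_b in the frame of tray between 0 and 0.04 m and linear speed of clip_b below 0.03 m/s and contact force between clip_b and the fingers below 0.1 N and contact force between clip_b and tray above 0.05 N)))), for 0.2 s.
2. the selector is home against the stop at the green end (((y of green_lens in the frame of box above 0 m and value of joint selector above 0.067 m) or (y of green_lens in the frame of box below 0 m and value of joint selector below -0.067 m))), for 0.2 s.
3. the reset button is pressed down (value of joint reset above 0.0045 m), for 0.05 s.
At the end, for the whole second after the job is handed in: The selector is within 3 mm of its stop at the green end; the clip from the green side rests inside the tray, released; the other clip is within 15 mm of where it was; the button, pressed after that by at least 4.5 mm of its 6 mm, is up again (((y of green_lens in the frame of box above 0 m and value of joint selector above 0.067 m and (x of clip_a in the frame of tray between -0.08 and 0.08 m and y of clip_a in the frame of tray between -0.056 and 0.056 m and z of clip_a in the frame of tray between 0 and 0.04 m and linear speed of clip_a below 0.03 m/s and contact force between clip_a and the fingers below 0.1 N and contact force between clip_a and tray above 0.05 N) and distance of clip_b from where it was at the start of the episode below 0.015 m) or (y of green_lens in the frame of box below 0 m and value of joint selector below -0.067 m and (x of clip_b in the frame of tray between -0.08 and 0.08 m and y of clip_b in the frame of tray between -0.056 and 0.056 m and z of clip_b in the frame of tray between 0 and 0.04 m and linear speed of clip_b below 0.03 m/s and contact force between clip_b and the fingers below 0.1 N and contact force between clip_b and tray above 0.05 N) and distance of clip_a from where it was at the start of the episode below 0.015 m)) and value of joint reset below 0.0015 m); the robot touches nothing.
It fails at once if button pressed (over 3 mm) while the selector is not home at the green end (value of joint reset above 0.003 m and not ((y of green_lens in the frame of box above 0 m and value of joint selector above 0.067 m) or (y of green_lens in the frame of box below 0 m and value of joint selector below -0.067 m))).
It fails at once if the clip on the red side taken off or moved over 15 mm ((y of green_lens in the frame of box above 0 m and distance of clip_b from where it was at the start of the episode above 0.015 m) or (y of green_lens in the frame of box below 0 m and distance of clip_a from where it was at the start of the episode above 0.015 m)).
It fails at once if a clip dropped (faster than 0.7 m/s close above the ledge) ((height (world z) of clip_a below 0.05 m and linear speed of clip_a above 0.7 m/s) or (height (world z) of clip_b below 0.05 m and linear speed of clip_b above 0.7 m/s)).
It fails at once if lantern, tester pen or dish moved over 30 mm, or the lantern tipped over (distance of any of lantern, tester, dish from where it was at the start of the episode above 0.03 m or angle between lantern's own z axis and vertical above 0.5 rad).
It also fails if it takes over 58 s, if anything falls off the work surface, if the arm or the gripper's body presses on something with over 40 N, if the wrist force passes 120 N, or if a joint passes its speed limit or range.

## Working session

There is one attempt and no reset: what is moved stays moved. The work goes in short steps, Python scripts to look and compute and a shell command to move; the robot and the scene stay as the last step left them, time stands still between calls to the robot, and variables do not carry over. Pictures are saved under pics/ and viewed, at most 10 in all, crops included, and the job is handed in when it is done.

```bash
mkdir -p pics; ls; cat > h.py <<'E'
import numpy as np,cv2
from bench import status,eyes,r
def grab(n,fn=None):
    f=eyes.grab_frame(n)
    np.savez('/tmp/%s.npz'%n,**f)
    if fn: cv2.imwrite('pics/'+fn,f['image'][:,:,::-1])
    return f
def load(n): return dict(np.load('/tmp/%s.npz'%n))
def px(f,u,v,z=None):
    h=f['image'].shape[0]; F=h/2/np.tan(np.radians(f['fovy'])/2)
    T=np.linalg.inv(f['world_to_cam'])
    d=np.array([(u-f['cx'])/F,-(v-f['cy'])/F,-1.])
    o=T[:3,3]; w=T[:3,:3]@d
    k=f['depth'][int(v),int(u)] if z is None else (z-o[2])/w[2]
    return o+k*w
E
python3 - <<'E'
from h import *
for n in('top','side'):
    f=grab(n,n+'1.png'); print(n,f['fovy'],f['cx'],f['cy'],np.linalg.inv(f['world_to_cam']).round(3).tolist(),[k for k in f])
s=status.get_obs(); print(s)
E
```

```text
pics
top 52.75321192648773 285.4958527399128 209.2421426156365 [[0.017, 0.994, -0.111, 0.431], [-1.0, 0.017, 0.003, 0.095], [0.005, 0.111, 0.994, 1.071], [0.0, 0.0, 0.0, 1.0]] ['image', 'depth', 'fovy', 'cx', 'cy', 'world_to_cam']
side 42.874375740228 276.0263318165906 217.10788426857022 [[-0.985, 0.113, -0.131, 0.338], [-0.173, -0.597, 0.784, 1.155], [0.01, 0.795, 0.607, 0.896], [0.0, 0.0, 0.0, 1.0]] ['image', 'depth', 'fovy', 'cx', 'cy', 'world_to_cam']
{'clock': 0.1, 'joints': array([-1.34509786,  0.47772638,  0.02232598,  1.55634264, -0.01150703,
        1.1093236 , -0.08310161]), 'qvel': array([ 0.00216981, -0.00268818, -0.00275819, -0.00135322,  0.00056514,
        0.00137298, -0.00122324]), 'tau': array([ 4.04791135e-03, -5.97762072e+01,  1.61337957e+00, -2.81957871e+01,
        1.28151878e-02,  5.03874835e-03, -2.61614389e-05]), 'tcp_pos': array([0.22097558, 0.63723445, 0.23042083]), 'orientation': array([-5.21823259e-01, -3.09777762e+00,  2.61281413e-03]), 'contact_force': array([-0.10665058, -0.03211032,  0.06487535]), 'moment': array([ 0.02992952,  0.05672596, -0.03322713]), 'gripper_force': 0.0, 'grip_width': 0.08547583726305283}
```

View pics/top1.png

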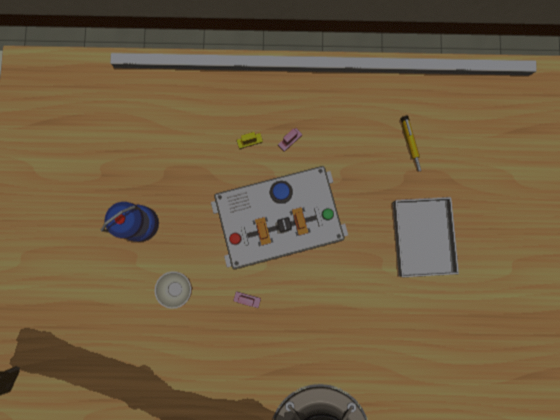

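View pics/side1.png

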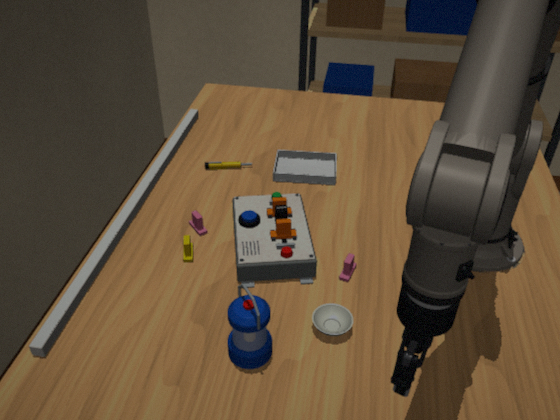

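The top view shows the green lens at (327,214), red at (235,239), black grip at (285,226), orange clips at (263,231) and (300,221), the button at (281,191) and tray corners around (396,202)–(456,273). Green is at box −y, so the target is clip_b, the orange clip on the right. The side view agrees.

```bash
python3 - <<'E'
from h import *
f=load('top')
for n,u,v,z in [('green',327,214,.076),('red',235,239,.076),('grip',285,226,.108),('clipA',263,231,.108),('clipB',300,221,.108),('button',281,191,.082),('t1',396,202,.03),('t2',451,198,.03),('t3',456,273,.03),('t4',400,276,.03),('face',240,220,.06),('lant',125,218,.17)]:
    print(n,px(f,u,v,z).round(3),px(f,u,v).round(3))
c=f['image'][155:285,200:350,::-1]; d=f['image'][190:290,380:470,::-1]
cv2.imwrite('pics/crop1.png',cv2.resize(c,None,fx=4.6,fy=4.6,interpolation=cv2.INTER_CUBIC))
from scipy.spatial.transform import Rotation as R
print(R.from_rotvec(status.get_obs()['orientation']).as_matrix().round(3))
E
```

```text
green [ 0.532 -0.006  0.076] [ 0.532 -0.006  0.075]
red [0.469 0.209 0.076] [0.469 0.21  0.074]
grip [0.5   0.093 0.108] [0.5   0.093 0.106]
clipA [0.487 0.143 0.108] [0.487 0.143 0.108]
clipB [0.512 0.059 0.108] [0.512 0.059 0.105]
button [0.584 0.104 0.082] [0.585 0.104 0.079]
t1 [ 0.569 -0.182  0.03 ] [ 0.569 -0.182  0.03 ]
t2 [ 0.582 -0.319  0.03 ] [ 0.586 -0.331 -0.001]
t3 [ 0.398 -0.326  0.03 ] [ 0.397 -0.327  0.027]
t4 [ 0.388 -0.189  0.03 ] [ 0.387 -0.194  0.011]
face [0.516 0.201 0.06 ] [0.516 0.201 0.058]
lant [0.506 0.434 0.17 ] [0.51  0.448 0.133]
[[-0.945  0.328 -0.   ]
 [ 0.328  0.945 -0.002]
 [-0.    -0.002 -1.   ]]
```

View pics/crop1.png

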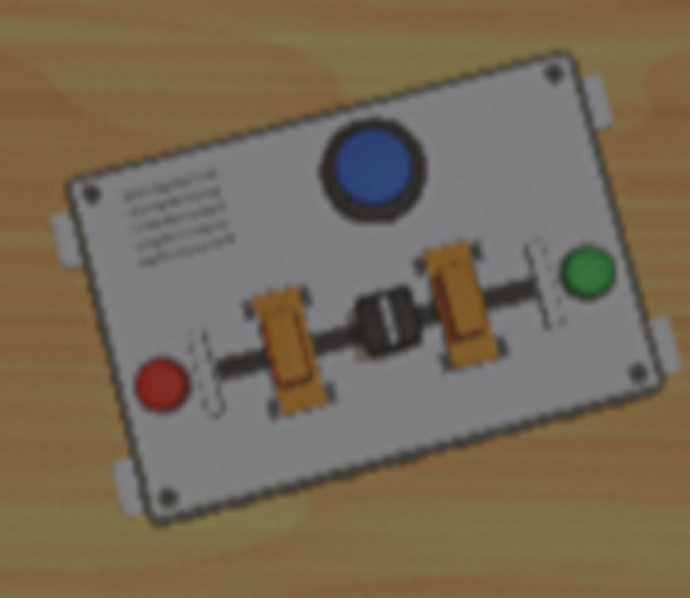

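Refined from the crop: lenses at (588,271)/(162,384) in crop pixels give a box yaw of about 15.7°. Clip_b is at about (0.512, 0.058). First I turn the tool to box axes (tool y = box x, tool x = box y), then travel.

```bash
cat >> h.py <<'E'
from scipy.spatial.transform import Rotation as R
def go(p,yaw=15.7,n=1):
    s=status.get_obs(); M=R.from_rotvec(s['orientation']).as_matrix()
    d=M.T@(np.array(p)-s['tcp_pos'])/.02
    a=np.radians(yaw); ty=[np.cos(a),np.sin(a),0]; G=np.array([[-ty[1],ty[0],0],ty,[0,0,-1.]]).T
    w=R.from_matrix(M.T@G).as_rotvec()/np.radians(45)
    print('shift',(d/n).round(3),'turn',(w/n).round(3),s['tcp_pos'].round(4),s['clock'],s['grip_width'])
E
python3 -m crank '[[0,0,0,0,0,0.175],[0,0,0,0,0,0.175],[0,0,0,0,0,0.175],[0,0,0,0,0,0.175],[0,0,0,0,0,0.175],[0,0,0,0,0,0.175],[0,0,0,0,0,0.175],[-0.95,0.19,0,0,0,0],[-0.95,0.19,0,0,0,0],[-0.95,0.19,0,0,0,0],[-0.95,0.19,0,0,0,0],[-0.95,0.19,0,0,0,0]]' 0.75
python3 -m crank '[[-0.95,0.19,0,0,0,0],[-0.95,0.19,0,0,0,0],[-0.95,0.19,0,0,0,0],[-0.95,0.19,0,0,0,0],[-0.95,0.19,0,0,0,0],[-0.95,0.19,0,0,0,0],[-0.95,0.19,0,0,0,0],[-0.95,0.19,0,0,0,0],[-0.95,0.19,0,0,0,0],[-0.95,0.19,0,0,0,0],[-0.95,0.19,0,0,0,0],[-0.95,0.19,0,0,0,0]]'
python3 -c "
from h import *
go([.512,.058,.15])"
```

```text
clock: 1.3
tcp_pos: [0.2654, 0.5504, 0.2309]
orientation: [1.896, 2.505, -0.001]
contact_force: [0.6, -1.1, -0.8]
grip_width: 0.0637
gripper_force: 0.0
clock: 2.5
tcp_pos: [0.3716, 0.343, 0.2314]
orientation: [-1.896, -2.505, -0.0]
contact_force: [-0.4, -0.5, 0.1]
grip_width: 0.064
gripper_force: 0.0
shift [-15.62    2.89    4.065] turn [ 0.    -0.     0.001] [0.3716 0.343  0.2314] 2.5 0.06402302892171903
```

```bash

python3 -m crank '[[-0.98,0.18,0,0,0,0],[-0.98,0.18,0,0,0,0],[-0.98,0.18,0,0,0,0],[-0.98,0.18,0,0,0,0],[-0.98,0.18,0,0,0,0],[-0.98,0.18,0,0,0,0],[-0.98,0.18,0,0,0,0],[-0.98,0.18,0,0,0,0],[-0.98,0.18,0,0,0,0],[-0.98,0.18,0,0,0,0],[-0.98,0.18,0,0,0,0],[-0.98,0.18,0,0,0,0]]'
python3 -m crank '[[-0.97,0.18,0.6,0,0,0],[-0.97,0.18,0.7,0,0,0],[-0.97,0.18,0.7,0,0,0],[-0.95,0.18,0.7,0,0,0],[0,0,0.7,0,0,0],[0,0,0.65,0,0,0],[0,0,0,0,0,0]]'
python3 - <<'E'
from h import *
go([.512,.058,.077])
f=grab('side','side2.png');t=grab('top')
cv2.imwrite('pics/s2.png',np.hstack([cv2.resize(f['image'][150:300,200:350,::-1],None,fx=4,fy=4,interpolation=cv2.INTER_CUBIC)]))
E
```

```text
clock: 3.7
tcp_pos: [0.4766, 0.1283, 0.2313]
orientation: [-1.896, -2.505, -0.001]
contact_force: [0.8, -0.3, 0.6]
grip_width: 0.0641
gripper_force: 0.0
clock: 4.4
tcp_pos: [0.5098, 0.0591, 0.1488]
orientation: [-1.895, -2.504, 0.004]
contact_force: [-0.4, 1.4, -0.8]
grip_width: 0.0643
gripper_force: 0.0
shift [-0.083  0.1    3.587] turn [-0.004 -0.     0.001] [0.5098 0.0591 0.1488] 4.4 0.06434645818663089
```

View pics/s2.png

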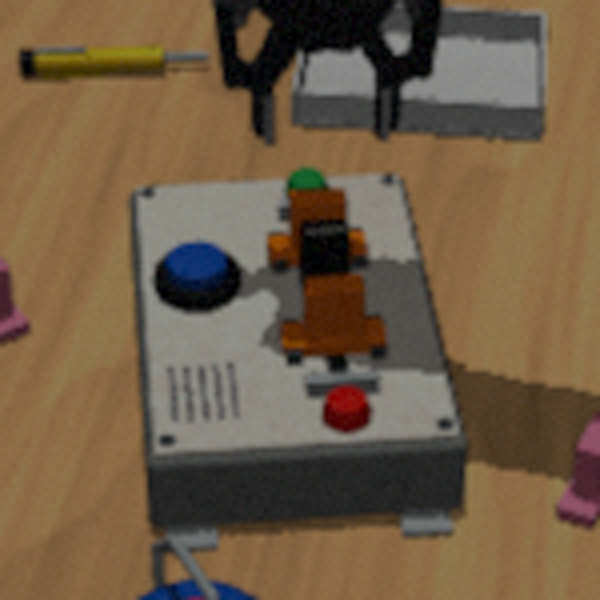

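The fingertips at crop (263,140) and (388,135) straddle the clip's tab at (317,195), so I descend and grip.

```bash

python3 -m crank '[[-0.08,0.1,0.6,0,0,0],[0,0,0.7,0,0,0],[0,0,0.7,0,0,0],[0,0,0.7,0,0,0],[0,0,0.6,0,0,0],[0,0,0.2,0,0,0],[0,0,0,0,0,0]]'
python3 -m crank '[[0,0,0,0,0,0],[0,0,0,0,0,0],[0,0,0,0,0,0],[0,0,0,0,0,0],[0,0,0,0,0,0],[0,0,0,0,0,0],[0,0,0,0,0,0],[0,0,0,0,0,0]]' 0 40
python3 -m crank '[[0,0,-0.3,0,0,0],[0,0,-0.6,0,0,0],[0,0,-0.9,0,0,0],[0,0,-0.9,0,0,0],[0,0,-0.9,0,0,0],[0,0,-0.9,0,0,0],[0,0,-0.9,0,0,0],[0,0,0,0,0,0]]'
python3 - <<'E'
from h import *
go([.483,-.254,.1])
f=grab('side','side3.png');t=grab('top')
a=cv2.resize(f['image'][120:280,200:360,::-1],(400,400)); b=cv2.resize(t['image'][150:310,230:390,::-1],(400,400))
cv2.imwrite('pics/s3.png',np.hstack([a,b]))
E
```

```text
clock: 5.2
tcp_pos: [0.5131, 0.0582, 0.0795]
orientation: [-1.896, -2.504, 0.002]
contact_force: [-0.7, -0.8, -0.1]
grip_width: 0.064
gripper_force: 0.0
clock: 6.0
tcp_pos: [0.5143, 0.0585, 0.081]
orientation: [1.896, 2.504, 0.002]
contact_force: [-0.9, -0.2, 6.6]
grip_width: 0.0352
gripper_force: 40.9
clock: 6.8
tcp_pos: [0.515, 0.0585, 0.191]
orientation: [1.895, 2.503, 0.006]
contact_force: [0.3, 0.7, 0.1]
grip_width: 0.035
gripper_force: 40.1
shift [-14.607  -5.8     4.516] turn [ 0.006 -0.001  0.001] [0.515  0.0585 0.191 ] 6.8 0.03501628752478229
```

View pics/s3.png

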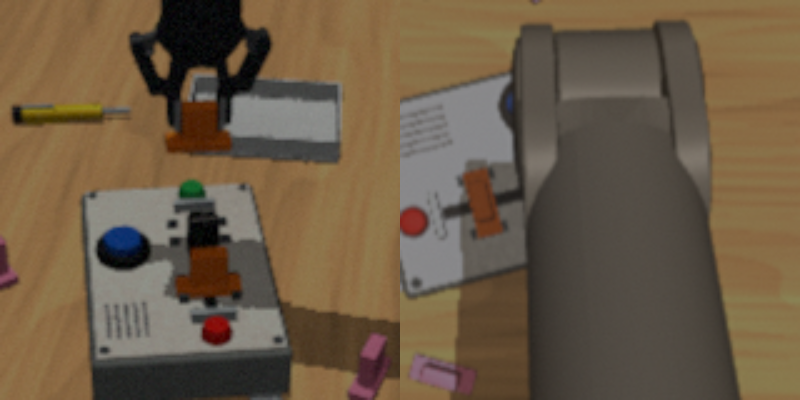

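The clip is held at about (200,125) in the left panel and clip_a is still in place. Next I carry it above the tray centre (0.484, −0.254).

```bash

python3 -m crank '[[-0.5,-0.2,0,0,0,0],[-0.97,-0.39,0,0,0,0],[-0.97,-0.39,0,0,0,0],[-0.97,-0.39,0,0,0,0],[-0.97,-0.39,0,0,0,0],[-0.97,-0.39,0,0,0,0],[-0.97,-0.39,0,0,0,0],[-0.97,-0.39,0,0,0,0],[-0.97,-0.39,0,0,0,0],[-0.97,-0.39,0,0,0,0],[-0.97,-0.39,0,0,0,0],[-0.97,-0.39,0,0,0,0]]'
python3 -m crank '[[-0.97,-0.39,0,0,0,0],[-0.97,-0.39,0,0,0,0],[-0.97,-0.39,0,0,0,0],[-0.5,-0.2,0.4,0,0,0],[0,0,0.9,0,0,0],[0,0,0.9,0,0,0],[0,0,0.9,0,0,0],[0,0,0.9,0,0,0],[0,0,0.9,0,0,0],[0,0,0.6,0,0,0],[0,0,0,0,0,0]]'
python3 - <<'E'
from h import *
go([.483,-.254,.025])
f=grab('side')
cv2.imwrite('pics/s4.png',cv2.resize(f['image'][100:220,230:370,::-1],None,fx=4,fy=4))
E
```

```text
clock: 8.1
tcp_pos: [0.4864, -0.1825, 0.1873]
orientation: [-1.896, -2.503, 0.002]
contact_force: [-0.7, 0.3, -1.9]
grip_width: 0.0353
gripper_force: 40.1
clock: 9.2
tcp_pos: [0.478, -0.2539, 0.0764]
orientation: [-1.895, -2.501, 0.003]
contact_force: [-0.3, -0.3, 0.7]
grip_width: 0.0352
gripper_force: 40.1
shift [-0.076  0.249  2.567] turn [-0.005 -0.003  0.   ] [ 0.478  -0.2539  0.0764] 9.2 0.03523343632660106
```

View pics/s4.png

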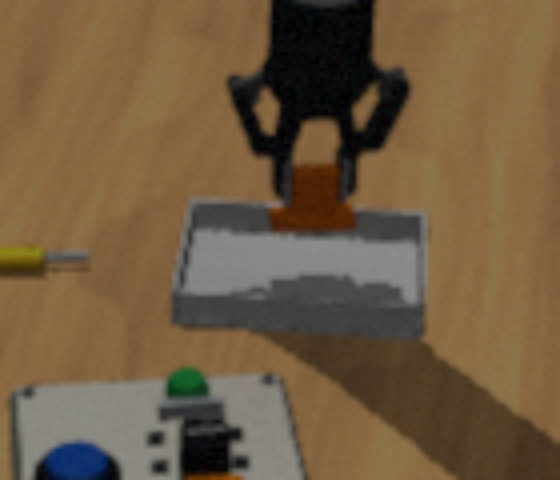

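The clip hangs over the tray at (313,200), with its foot clear of the walls. Lowering gently.

```bash

python3 -m crank '[[0,0.2,0.5,0,0,0],[0,0,0.6,0,0,0],[0,0,0.5,0,0,0],[0,0,0.4,0,0,0],[0,0,0.2,0,0,0],[0,0,0.15,0,0,0],[0,0,0.1,0,0,0],[0,0,0,0,0,0]]'
```

```text
clock: 10.05
tcp_pos: [0.4838, -0.2531, 0.0293]
orientation: [1.896, 2.505, 0.0]
contact_force: [-0.1, 0.1, -0.4]
grip_width: 0.0354
gripper_force: 40.1
```

```bash

python3 -m crank '[[0,0,0.1,0,0,0],[0,0,0.1,0,0,0],[0,0,0,0,0,0],[0,0,0,0,0,0]]'
```

```text
clock: 10.45
tcp_pos: [0.4838, -0.253, 0.0253]
orientation: [1.896, 2.505, 0.0]
contact_force: [1.0, 0.6, -0.2]
grip_width: 0.0355
gripper_force: 40.1
```

```bash

python3 -m crank '[[0,0,0.07,0,0,0],[0,0,0.07,0,0,0],[0,0,0,0,0,0],[0,0,0,0,0,0]]'
```

```text
clock: 10.85
tcp_pos: [0.4839, -0.2531, 0.0249]
orientation: [-1.897, -2.504, -0.003]
contact_force: [-7.7, 5.6, 28.8]
grip_width: 0.0355
gripper_force: 43.7
```

```bash

python3 -m crank '[[0,0,-0.1,0,0,0],[0,0,0,0,0,0]]'
python3 -m crank '[[0,0,0,0,0,0],[0,0,0,0,0,0],[0,0,0,0,0,0],[0,0,0,0,0,0],[0,0,-0.2,0,0,0],[0,0,-0.5,0,0,0],[0,0,-0.8,0,0,0],[0,0,-0.9,0,0,0],[0,0,-0.9,0,0,0],[0,0,-0.9,0,0,0],[0,0,-0.9,0,0,0],[0,0,-0.9,0,0,0]]' 0.75
python3 -m crank '[[0,0,-0.9,0,0,0],[0,0,-0.5,0,0,0],[0,0,0,0,0,0]]'
python3 - <<'E'
from h import *
f=grab('side');t=grab('top')
go([.499,.094,.17])
cv2.imwrite('pics/s5.png',np.hstack([cv2.resize(f['image'][100:260,210:370,::-1],(400,400)),cv2.resize(t['image'][150:310,230:390,::-1],(400,400))]))
E
```

```text
clock: 11.05
tcp_pos: [0.4842, -0.2532, 0.025]
orientation: [1.896, 2.504, 0.001]
contact_force: [-0.4, 0.1, 10.9]
grip_width: 0.0355
gripper_force: 41.6
clock: 12.25
tcp_pos: [0.4837, -0.2531, 0.1461]
orientation: [1.896, 2.504, 0.001]
contact_force: [-0.2, 0.2, 0.4]
grip_width: 0.0641
gripper_force: 0.0
clock: 12.55
tcp_pos: [0.4846, -0.2534, 0.1742]
orientation: [1.894, 2.503, 0.002]
contact_force: [0.2, -0.4, 0.5]
grip_width: 0.064
gripper_force: 0.0
shift [16.475  5.449  0.121] turn [ 0.    -0.     0.001] [ 0.4836 -0.2527  0.1723] 12.65 0.06360796759043719
```

View pics/s5.png

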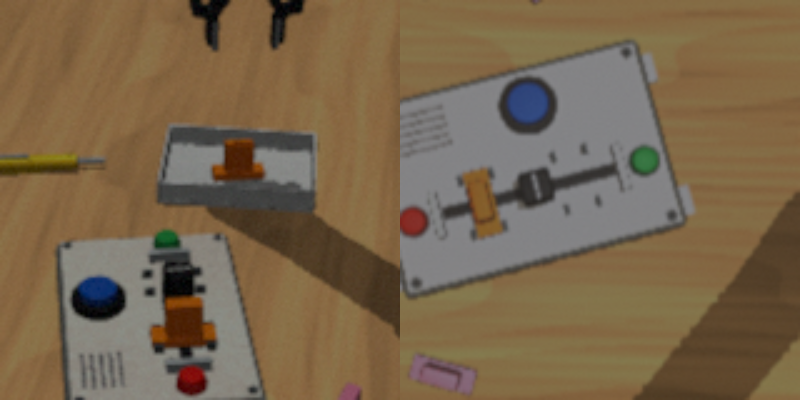

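The clip stands in the tray, clip_a is untouched, and the grip top is at right-panel (537,186). I now go to the grip at about (0.503, 0.093).

```bash

python3 -m crank '[[0.5,0.17,0,0,0,0],[0.98,0.33,0,0,0,0],[0.98,0.33,0,0,0,0],[0.98,0.33,0,0,0,0],[0.98,0.33,0,0,0,0],[0.98,0.33,0,0,0,0],[0.98,0.33,0,0,0,0],[0.98,0.33,0,0,0,0],[0.98,0.33,0,0,0,0],[0.98,0.33,0,0,0,0],[0.98,0.33,0,0,0,0],[0.98,0.33,0,0,0,0]]'
python3 -m crank '[[0.98,0.33,0,0,0,0],[0.98,0.33,0,0,0,0],[0.98,0.33,0,0,0,0],[0.98,0.33,0,0,0,0],[0.98,0.4,0,0,0,0],[0.5,0.3,0,0,0,0],[0,0,0.4,0,0,0],[0,0,0.4,0,0,0],[0,0,0,0,0,0],[0,0,0,0,0,0]]'
python3 - <<'E'
from h import *
go([.503,.093,.077])
f=grab('side')
cv2.imwrite('pics/s6.png',cv2.resize(f['image'][150:290,210:350,::-1],None,fx=4,fy=4))
E
```

```text
clock: 13.85
tcp_pos: [0.4948, -0.0136, 0.1717]
orientation: [-1.895, -2.504, 0.002]
contact_force: [0.8, 0.1, 0.0]
grip_width: 0.0644
gripper_force: 0.0
clock: 14.85
tcp_pos: [0.5049, 0.0983, 0.156]
orientation: [-1.898, -2.503, 0.002]
contact_force: [-1.3, 0.2, 0.4]
grip_width: 0.0641
gripper_force: 0.0
shift [-0.229 -0.156  3.951] turn [-0.002  0.001 -0.001] [0.5049 0.0983 0.156 ] 14.85 0.06405665580926466
```

View pics/s6.png

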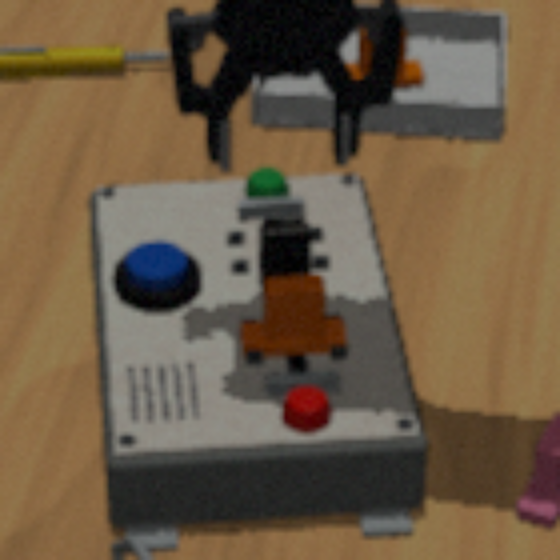

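The fingers at (218,160) and (345,160) straddle the black grip at (287,230), so I descend and grip.

```bash

python3 -m crank '[[-0.23,-0.1,0.5,0,0,0],[0,0,0.7,0,0,0],[0,0,0.7,0,0,0],[0,0,0.7,0,0,0],[0,0,0.7,0,0,0],[0,0,0.4,0,0,0],[0,0,0.1,0,0,0],[0,0,0,0,0,0]]'
python3 -m crank '[[0,0,0,0,0,0],[0,0,0,0,0,0],[0,0,0,0,0,0],[0,0,0,0,0,0],[0,0,0,0,0,0],[0,0,0,0,0,0],[0,0,0,0,0,0],[0,0,0,0,0,0]]' 0 40
python3 -c "
from h import *
go([.503,.093,.077])"
```

```text
clock: 15.7
tcp_pos: [0.5046, 0.0946, 0.0802]
orientation: [-1.896, -2.505, 0.001]
contact_force: [-0.2, -0.2, -0.3]
grip_width: 0.0642
gripper_force: 0.0
clock: 16.5
tcp_pos: [0.503, 0.0943, 0.0809]
orientation: [-1.895, -2.503, 0.002]
contact_force: [-5.8, -2.2, 8.0]
grip_width: 0.0295
gripper_force: 40.0
shift [-0.064 -0.019  0.197] turn [-0.003 -0.001  0.001] [0.503  0.0943 0.0809] 16.5 0.02948088201143968
```

```bash

python3 -m crank '[[-0.3,0,0,0,0,0],[-0.4,0,0,0,0,0],[-0.4,0,0,0,0,0],[-0.4,0,0,0,0,0],[-0.4,0,0,0,0,0],[-0.4,0,0,0,0,0],[-0.4,0,0,0,0,0],[-0.2,0,0,0,0,0],[0,0,0,0,0,0]]'
python3 -m crank '[[-0.08,0,0,0,0,0],[-0.08,0,0,0,0,0],[0,0,0,0,0,0]]'
python3 -m crank '[[-0.07,0,0,0,0,0],[-0.07,0,0,0,0,0],[0,0,0,0,0,0]]'
```

```text
clock: 17.4
tcp_pos: [0.5189, 0.0382, 0.081]
orientation: [-1.896, -2.502, 0.002]
contact_force: [-6.2, -1.5, 8.3]
grip_width: 0.0297
gripper_force: 39.9
clock: 17.7
tcp_pos: [0.5195, 0.0359, 0.0809]
orientation: [-1.894, -2.502, 0.002]
contact_force: [-6.5, 0.5, 7.9]
grip_width: 0.0292
gripper_force: 39.9
clock: 18.0
tcp_pos: [0.5202, 0.0335, 0.081]
orientation: [-1.894, -2.502, 0.001]
contact_force: [-6.4, 0.6, 9.3]
grip_width: 0.0291
gripper_force: 40.0
```

```bash

python3 -m crank '[[-0.07,0,0,0,0,0],[-0.07,0,0,0,0,0],[0,0,0,0,0,0]]'
python3 -m crank '[[-0.07,0,0,0,0,0],[-0.07,0,0,0,0,0],[0,0,0,0,0,0]]'
```

```text
clock: 18.3
tcp_pos: [0.5203, 0.0334, 0.081]
orientation: [-1.89, -2.501, -0.001]
contact_force: [-9.9, 7.5, 11.8]
grip_width: 0.0295
gripper_force: 40.4
clock: 18.6
tcp_pos: [0.5203, 0.0332, 0.0809]
orientation: [-1.886, -2.501, -0.002]
contact_force: [-12.7, 14.6, 14.0]
grip_width: 0.0293
gripper_force: 40.8
```

The selector is hard against its stop (the force rises with no motion). Release, lift and verify.

```bash

python3 -m crank '[[0,0,0,0,0,0],[0,0,0,0,0,0],[0,0,0,0,0,0],[0,0,0,0,0,0],[0,0,-0.3,0,0,0],[0,0,-0.7,0,0,0],[0,0,-0.9,0,0,0],[0,0,-0.9,0,0,0],[0,0,-0.9,0,0,0],[0,0,-0.5,0,0,0],[0,0,0,0,0,0]]' 0.75
python3 -m crank '[[0,0.3,0,0,0,0],[0.6,0.6,0,0,0,0],[0.9,0.7,0,0,0,0],[0.9,0.7,0,0,0,0],[0.7,0.7,0,0,0,0],[0.4,0.7,0,0,0,0],[0,0.3,0,0,0,0],[0,0,0,0,0,0]]' 0
python3 - <<'E'
from h import *
go([.583,.104,.1])
f=grab('side')
cv2.imwrite('pics/s7.png',cv2.resize(f['image'][120:290,200:370,::-1],None,fx=3.5,fy=3.5))
E
```

```text
clock: 19.7
tcp_pos: [0.5246, 0.0278, 0.1664]
orientation: [1.895, 2.503, 0.005]
contact_force: [-0.3, -0.0, 0.3]
grip_width: 0.0638
gripper_force: 0.0
clock: 20.5
tcp_pos: [0.5821, 0.1171, 0.1639]
orientation: [1.895, 2.505, -0.001]
contact_force: [-0.7, -0.2, -0.1]
grip_width: 0.0
gripper_force: 0.0
shift [-0.642 -0.135  3.195] turn [-0.001  0.001  0.002] [0.5821 0.1171 0.1639] 20.5 2.6386325198832328e-05
```

View pics/s7.png

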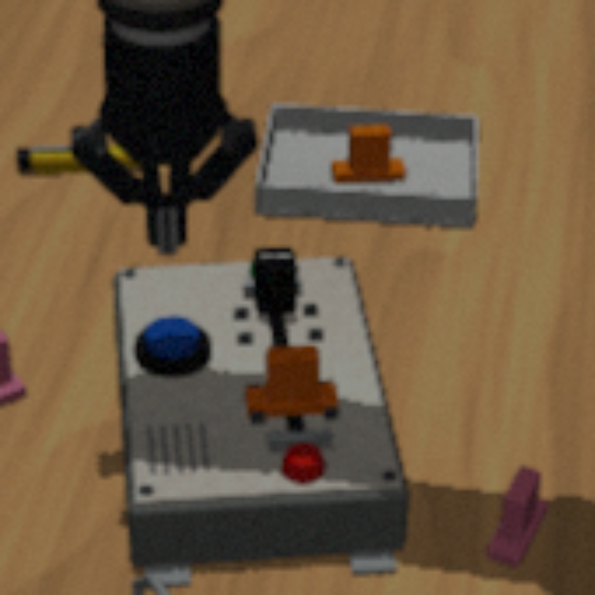

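The selector at (275,280) is at the green stop, the clip is in the tray at (370,150), and clip_a is in place. Now the button, approached with shut fingers.

```bash

python3 -m crank '[[-0.6,-0.1,0.5,0,0,0],[0,0,0.8,0,0,0],[0,0,0.8,0,0,0],[0,0,0.8,0,0,0],[0,0,0.5,0,0,0],[0,0,0.3,0,0,0],[0,0,0.2,0,0,0],[0,0,0,0,0,0]]'
python3 -m crank '[[0,0,0.1,0,0,0],[0,0,0.1,0,0,0],[0,0,0,0,0,0]]'
python3 -m crank '[[0,0,0.1,0,0,0],[0,0,0.05,0,0,0],[0,0,0,0,0,0]]'
```

```text
clock: 21.35
tcp_pos: [0.5828, 0.1046, 0.0862]
orientation: [-1.896, -2.505, 0.0]
contact_force: [-0.5, 0.2, -0.4]
grip_width: -0.0004
gripper_force: 0.0
clock: 21.65
tcp_pos: [0.5828, 0.1048, 0.0825]
orientation: [1.896, 2.505, 0.0]
contact_force: [-0.7, -0.2, 0.7]
grip_width: 0.0
gripper_force: 0.0
clock: 21.95
tcp_pos: [0.583, 0.1048, 0.0797]
orientation: [1.896, 2.505, 0.001]
contact_force: [0.0, 1.0, 2.6]
grip_width: -0.0001
gripper_force: 1.4
```

```bash

python3 -m crank '[[0,0,0.1,0,0,0],[0,0,0.1,0,0,0],[0,0,0,0,0,0]]'
python3 -m crank '[[0,0,0.07,0,0,0],[0,0,0,0,0,0],[0,0,0,0,0,0]]'
```

```text
clock: 22.25
tcp_pos: [0.5831, 0.1048, 0.0761]
orientation: [-1.896, -2.505, -0.001]
contact_force: [-2.5, 0.1, 9.0]
grip_width: 0.0003
gripper_force: 4.2
clock: 22.55
tcp_pos: [0.5832, 0.1048, 0.0758]
orientation: [-1.896, -2.504, -0.002]
contact_force: [-5.9, -0.8, 20.0]
grip_width: -0.0002
gripper_force: 10.0
```

The button is bottomed out: the force jumped to 20 N with no further motion. Let go, retreat and check.

```bash

python3 -m crank '[[0,0,-0.3,0,0,0],[0,0,-0.6,0,0,0],[0,0,-0.9,0,0,0],[0,0,-0.9,0,0,0],[0,0,-0.9,0,0,0],[0,0,-0.9,0,0,0],[0,0,-0.9,0,0,0],[0,0,0,0,0,0],[0,0,0,0,0,0],[0,0,0,0,0,0]]'
python3 - <<'E'
from h import *
f=grab('side')
cv2.imwrite('pics/s8.png',cv2.resize(f['image'][90:360,170:400,::-1],None,fx=2.2,fy=2.2))
E
```

```text
clock: 23.55
tcp_pos: [0.5821, 0.1047, 0.1811]
orientation: [-1.895, -2.504, 0.002]
contact_force: [0.0, 0.8, -1.0]
grip_width: -0.0
gripper_force: 0.0
```

View pics/s8.png

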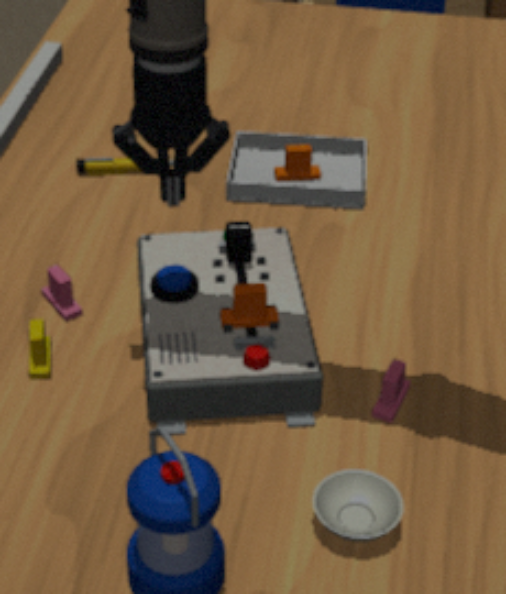

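The clip is in the tray (298,162), the selector is at the green end (238,240), the button is up (175,280), and the bystanders are untouched.

```bash
python3 -c "
from bench import r
print(r.hand_in())"
```

```text
the job is handed in; nothing more can be done
None
```

I handed the job in: the green-side clip is in the tray, the selector is home against the green stop, and the reset button was pressed fully down and released after that; the other clip, lantern, tester pen and dish look untouched, but the judge's verdict was not shown.

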